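# Nest the laundry measuring beakers and cap them

## Robot

A 7-joint arm with a two-finger parallel gripper is mounted at the origin on the work surface. World frame = base frame: x ahead of the robot, y to its left, z up, the work surface at z = 0. Lengths are in m, angles in degrees, forces in N, time in s.
With the tool pointing down it reaches from about 0.425 to 0.95 m from the base axis. Payload 4.7 kg.
Tool frame: the origin (TCP) lies midway between the tips of the shut fingers; the grasp point (between the pads) lies 19 mm behind it; z points along the fingers, y is the line along which they close (so a half turn about z gives the same grasp; the last joint's range is limited). The gripper opens to 85 mm and grips with 20 to 120 N. Pads are 22 mm wide; open, the fingers measure 114 mm over their backs; the gripper's body (76 mm by 85 mm) begins 54 mm behind the grasp point. The pads swing forward as they close: fully open they stand 13 mm farther back than shut.
Start: joints at [-66.687, 26.849, -2.785, 87.806, 1.381, 65.374, -4.715], TCP at [0.285, 0.612, 0.2] pointing down, gripper open.
Joint ranges: [-148.3, 148.3], [-19.14, 114.17], [-79.39, 73.82], [5.75, 140.21], [-59.74, 239.74], [12.07, 113.84], [-152.46, 152.46]. Speed limits (degrees/s): [147.25, 147.25, 180, 180, 180, 180, 180].

## Interface

Orientations are given as [roll, pitch, yaw] about the fixed x, y, z axes, in that order (R = Rz(yaw) Ry(pitch) Rx(roll)).
In Python, from workcell import status, eyes, robot, find_in, tip_of gives the robot as it stands.
- The arm moves only by the tool move_arm, never from a script. Its argument "motion" is a list that holds one entry, the list of rows, each a list of 7 numbers: the shift along the tool's x, y, z in cm, then the turn, a rotation vector about the tool's x, y, z in rad, then the finger opening in cm, from 0 to 8.54. A call has 1 to 20 rows; each row shifts and turns the commanded pose from where the row before left it, along the tool's axes as they then stand; what a row does not reach is not made up. A row lasts 1/12 s, in which the tool goes at most 41.7 mm and 7.16 degrees, less where a joint would pass 70% of its speed; a pose out of reach is approached as far as the arm can. A call with a gripper value outside its range is refused whole. The fingers move at their own pace and stop on an object; "grip_force" is the grip in N (left out, the last holds). Time passes only in rows, so rows that do not move let the fingers close. It gives the time, the measured TCP pose, the force, the opening and the grip force at its end, in the units of the state.
- status.read_state(): the state, without advancing time (a new reading comes with each control period).
- eyes.capture(name): name is "side" or "top"; returns (picture, depth): 420x560x3 uint8, red, green, blue; 420x560 float32, m along the optical axis (not along the pixel's ray), 0 where there is no reading.
- eyes.camera_model(name): a dict with "camera_matrix" (3x3 intrinsics, pixels), "rvec" (rotation vector, rad) and "tvec" (3), from world to camera coordinates, as OpenCV has them. Camera axes: x right, y down, z forward; pixel columns grow to the right and rows downward; lengths in m; the calibration is good to about 2 mm. A picture is of the moment at which its call begins. camera_model takes no time and is no camera call.
- robot.sign_off(): hands the job in; it is judged then, once.
Trained networks look in the newest picture that a camera, given by its name, has taken for a name from the list of things; names that differ only in an ending like _2 or _b are one class to them, and where a whole thing is asked for, a point or a joint stands for the part that bears it (a point fixed in the world has none). Each returns a list of dicts, best first, with "conf" (0 to 1); they miss things now and then, are a little off and sometimes report something else, mostly with a low value. They report only what shows in the picture. A call takes as long as a camera call. They do not tell look-alikes from the thing itself.
- find_in(camera, thing): "xy" ([column, row] in pixels, amid what is visible of it).
- tip_of(camera, thing): "xy" ([column, row] in pixels: a listed point, or the origin of a listed thing).
The state is a dict: "t": time; "q": joint angles; "qvel": joint speeds; "tau": joint torques, N m; "ee_pos": TCP position; "orientation": TCP orientation; "force": force on the tool from outside, world axes, zero at the start; "wrist_torque": the same for the moment, N m; "gripper_width": finger opening in m; "grip_force": force on a finger pad.
Only numpy, scipy, OpenCV 4.12 (cv2) and the standard library are available. Lean on these libraries where they do the work, as an engineer would, in place of code of your own. Each camera call takes 0.05 s, during which the arm holds its last target. There are 200 camera calls.

## Task

Put the measuring set away in the middle of the round tray, one piece at a time: first the wide beaker, then the middle one upright inside it, then the slim one inside that, and last set the knobbed stopper into the mouth of the slim one. Leave the soap, the brush, the clothes peg and the tablet jar where they are.

Things in the scene. Friction and masses are not known exactly. Their poses are not given: they have to be found in the camera images.
- wide_beaker: open round straight-sided beaker of white plastic, standing upright; outer diameter 66 mm, height 45 mm, wall 3 mm (inner diameter 60 mm), floor 4 mm thick; origin at the centre of its underside, z up. Weighs about 90 g. The widest and lowest of the three.
- middle_beaker: open round straight-sided beaker of white plastic, standing upright; outer diameter 50 mm, height 62 mm, wall 3 mm (inner diameter 44 mm), floor 4 mm thick; origin at the centre of its underside, z up. Weighs about 80 g. Stands 21 mm proud of the wide beaker when nested.
- slim_beaker: open round straight-sided beaker of white plastic, standing upright; outer diameter 34 mm, height 82 mm, wall 3 mm (inner diameter 28 mm), floor 4 mm thick; origin at the centre of its underside, z up. Weighs about 60 g. The narrowest and tallest; stands 24 mm proud of the middle beaker when nested.
- stopper: white plastic stopper, 40 mm high in all, about 30 g: a plug of diameter 20 mm, 10 mm long, below; a flange of diameter 38 mm, 5 mm thick, from 10 to 15 mm up; a cylindrical grip knob of diameter 18 mm from 15 to 40 mm up. It stands upright on its plug; origin at the centre of the plug's underside, z up. In the slim beaker the flange rests on the rim and the plug hangs loosely inside
- round_tray: round flat aluminium tray (a plain disc, no lip), diameter 110 mm, 10 mm thick, fixed; origin at the centre of its underside, its top is 10 mm above that
- square_tray: square flat aluminium tray, 105 x 105 mm, 10 mm thick, fixed; origin at the centre of its underside. Not used
- soap: pale tan bar of soap, 75 x 50 x 26 mm high, loose; origin at the centre of its underside, long side along x. Leave it alone
- brush: scrubbing brush with wooden back, bristles down, 120 x 45 x 40 mm high, loose; origin at the centre of its underside, long side along x. Leave it alone
- peg_clip: wooden clothes peg lying flat, 75 x 11 x 15 mm high, loose; origin at the centre of its underside, long side along x. Leave it alone
- tablet_jar: closed round jar, diameter 72 mm, 85 mm high, loose; origin at the centre of its underside. Leave it alone
There are look-alikes about, which are no part of the job. What is shaped like the middle_beaker but orange is not meant. What is shaped like the wide_beaker but brown or turquoise is not meant.

How it is judged:
By the outcome, as a careful person would: the job done as asked, in the order asked, and still so for the second after the job is handed in, with the robot touching nothing.
It also fails if it takes over 112 s, if anything falls off the work surface, if the arm or the gripper's body presses on something with over 40 N, if the wrist force passes 120 N, or if a joint passes its speed limit or range.

## Working session

There is one attempt and no reset: what is moved stays moved. The work goes in short steps, Python scripts to look and compute and a tool call to move; the robot and the scene stay as the last step left them, time stands still between calls to the robot, and variables do not carry over. Pictures are saved under pics/ and viewed, at most 15 in all, crops included, and the job is handed in when it is done.

Besides the shell and the picture viewer there is one more tool, called after ">>>" by a JSON object that holds its "fn" and its "kwargs", one argument or row to a line. move_arm: Moves the arm, as the interface text tells. Its arguments: {"type":"object","properties":{"motion":{"type":"array"},"grip_force":{"type":"number"}},"required":["motion"]}

```bash
mkdir -p pics; cat > h.py <<'E'
import numpy as np, cv2
from workcell import status, eyes, robot, find_in, tip_of
def cam(n):
    m=eyes.camera_model(n); K=np.array(m["camera_matrix"],float); R=cv2.Rodrigues(np.array(m["rvec"],float))[0]; t=np.array(m["tvec"],float).ravel(); return K,R,t
def world(n,depth):
    K,R,t=cam(n); v,u=np.mgrid[:depth.shape[0],:depth.shape[1]]
    p=np.stack([(u-K[0,2])/K[0,0]*depth,(v-K[1,2])/K[1,1]*depth,depth],-1)
    return (p-t)@R
def atz(n,uv,z):
    K,R,t=cam(n); d=R.T@np.linalg.inv(K)@np.array([uv[0],uv[1],1.]); c=-R.T@t
    return c+d*(z-c[2])/d[2]
def shot(n,name=None):
    im,d=eyes.capture(n)
    if name: cv2.imwrite('pics/'+name,im[...,::-1])
    return im,d
E
python3 - <<'E'
from h import *
for n in ("top","side"):
    im,d=shot(n,n+"0.png"); W=world(n,d)
    np.savez(n+"0.npz",im=im,d=d)
    K,R,t=cam(n); print(n,"cam at",(-R.T@t).round(3),K[0,0].round(0))
    for th in "wide_beaker middle_beaker slim_beaker stopper round_tray square_tray tablet_jar soap brush peg_clip".split():
        for r in find_in(n,th)[:4]:
            u,v=map(int,r["xy"])
            print(th,round(r["conf"],2),(u,v),W[v,u].round(3),im[v,u])
print(status.read_state())
E
```

```text
top cam at [ 0.406 -0.002  1.704] 544.0
wide_beaker 0.9 (180, 217) [0.494 0.318 0.002] [218 223 224]
wide_beaker 0.81 (134, 241) [0.417 0.458 0.003] [ 50 186 172]
wide_beaker 0.79 (183, 256) [0.373 0.304 0.007] [151  99  62]
wide_beaker 0.25 (400, 185) [ 0.605 -0.369  0.013] [171 146 120]
middle_beaker 0.61 (422, 225) [ 0.481 -0.439  0.006] [218 148  49]
middle_beaker 0.58 (389, 231) [ 0.461 -0.336  0.006] [220 223 226]
middle_beaker 0.53 (360, 225) [ 0.478 -0.245  0.004] [220 159  58]
slim_beaker 0.6 (306, 229) [ 0.463 -0.077  0.007] [199 203 208]
stopper 0.58 (248, 236) [0.438 0.102 0.027] [193 192 187]
round_tray 0.97 (225, 188) [0.588 0.179 0.003] [222 225 230]
square_tray 0.94 (338, 177) [ 0.628 -0.175  0.006] [220 223 227]
tablet_jar 0.91 (284, 156) [ 0.678 -0.004  0.089] [221 226 227]
soap 0.67 (281, 194) [0.569 0.003 0.026] [219 182 116]
soap 0.42 (248, 238) [0.432 0.102 0.038] [201 207 211]
peg_clip 0.43 (399, 184) [ 0.607 -0.365  0.018] [192 151 106]
side cam at [ 0.086 -0.69   0.884] 463.0
wide_beaker 0.88 (201, 156) [0.499 0.333 0.005] [182 180 170]
wide_beaker 0.79 (160,
[... 830 characters left out ...]
  90]
{'t': 1.1, 'q': array([-66.68678318,  26.84874015,  -2.78487479,  87.80764551,
         1.38263147,  65.37553934,  -4.71409583]), 'qvel': array([ 0.01250427,  0.0499385 ,  0.03944158, -0.16162652,  0.01848488,
        0.00106356,  0.05602916]), 'tau': array([-6.34280553e-06, -5.10167742e+01, -4.63521585e-02, -2.38011146e+01,
        1.08412994e-02,  8.22700713e-04,  6.61322986e-06]), 'ee_pos': array([0.28490006, 0.61192552, 0.19992181]), 'orientation': array([ 1.79998372e+02, -6.04964314e-04,  1.55033913e+02]), 'force': array([-0.19082418,  0.07628152,  0.28892777]), 'wrist_torque': array([ 0.02666711, -0.00720807, -0.02167111]), 'grip_force': 0.0, 'gripper_width': 0.08537700383121254}
```

View pics/top0.png

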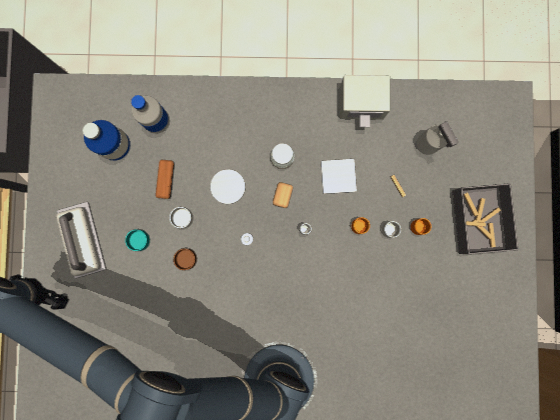

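View pics/side0.png

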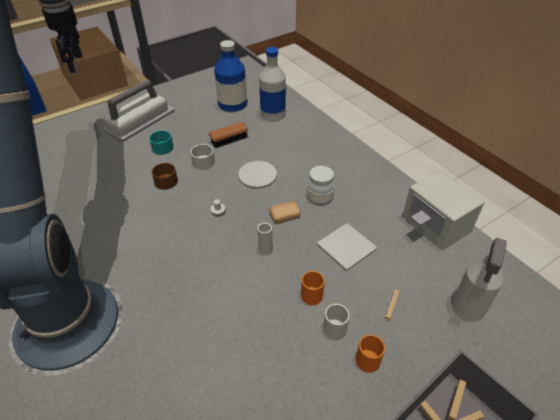

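Candidates in the top view: wide beaker (180,217) is white, so chosen; (137,240) is turquoise and (185,258) is brown, so both are rejected. Middle beaker (391,229) is white, chosen; (360,226) and (422,227) are orange, rejected. Slim beaker (305,229), stopper (247,239) and round tray (228,187) have no rivals.

```bash
cat >> h.py <<'E'
from scipy.optimize import minimize
PARTS={"wide":[(33,0,45)],"middle":[(25,0,62)],"slim":[(17,0,82)],"stopper":[(10,0,10),(19,10,15),(9,15,40)],"tray":[(55,0,10)]}
def proj(n,P):
    m=eyes.camera_model(n); return cv2.projectPoints(np.asarray(P,float),np.array(m["rvec"],float),np.array(m["tvec"],float),np.array(m["camera_matrix"],float),None)[0].reshape(-1,2)
def sil(n,th,x,y,z0,shape,o,s=8):
    a=np.linspace(0,2*np.pi,48); M=np.zeros((shape[0]*s,shape[1]*s),np.uint8)
    for r,b,t in PARTS[th]:
        P=[[x+r/1e3*np.cos(q),y+r/1e3*np.sin(q),z0+h/1e3] for h in (b,t) for q in a]
        c=cv2.convexHull(((proj(n,P)-o+.5)*s).astype(np.float32)).round().astype(np.int32); cv2.fillPoly(M,[c],255)
    return cv2.resize(M,shape[::-1],interpolation=cv2.INTER_AREA)/255.
def fit(n,im,d,th,x,y,z0=0.,half=24):
    c=proj(n,[[x,y,z0+.02]])[0].astype(int); o=c-half; sl=(slice(o[1],o[1]+2*half),slice(o[0],o[0]+2*half))
    W=world(n,d)[sl]; rgb=im[sl].astype(float)
    # colour model: maximise contrast between inside/outside rim band via difference from table median
    S=cv2.absdiff(im[sl],np.uint8(np.median(im[sl].reshape(-1,3),0))).max(-1)
    m=((W[...,2]>z0+.006)&(d[sl]>0))|(S>45)
    m=cv2.morphologyEx(m.astype(np.uint8),cv2.MORPH_CLOSE,np.ones((3,3)))
    k,l=cv2.connectedComponents(m); 
    if l[half,half]: m=(l==l[half,half])
    cs,_=cv2.findContours(m.astype(np.uint8),cv2.RETR_EXTERNAL,cv2.CHAIN_APPROX_NONE); m=cv2.drawContours(np.zeros(m.shape,np.uint8),cs,-1,1,-1)
    f=lambda p:np.abs(sil(n,th,x+p[0]/1e3,y+p[1]/1e3,z0,m.shape,o)-m).sum()
    r=minimize(f,[0,0],method="Nelder-Mead",options=dict(initial_simplex=[[0,0],[8,0],[0,8]],xatol=.1,fatol=.05))
    s=sil(n,th,x+r.x[0]/1e3,y+r.x[1]/1e3,z0,m.shape,o)
    top=W[...,2][(s>.9)&(d[sl]>0)]
    v=np.dstack([im[sl][...,::-1]]).copy(); v=cv2.resize(v,None,fx=5,fy=5,interpolation=cv2.INTER_NEAREST)
    cc,_=cv2.findContours(cv2.resize((s*255).astype(np.uint8),None,fx=5,fy=5)//128,cv2.RETR_EXTERNAL,cv2.CHAIN_APPROX_NONE); cv2.drawContours(v,cc,-1,(0,0,255),1)
    cc,_=cv2.findContours(cv2.resize(m.astype(np.uint8),None,fx=5,fy=5,interpolation=cv2.INTER_NEAREST),cv2.RETR_EXTERNAL,cv2.CHAIN_APPROX_NONE); cv2.drawContours(v,cc,-1,(0,200,0),1)
    return np.array([x+r.x[0]/1e3,y+r.x[1]/1e3]),round(r.fun,1),int(m.sum()),np.percentile(top,[50,95]).round(3),v
E
python3 - <<'E'
from h import *
G={"wide":(.497,.325),"middle":(.462,-.34),"slim":(.465,-.077),"stopper":(.433,.1),"tray":(.585,.17)}
rows=[]
for n in ("top","side"):
    z=np.load(n+"0.npz"); row=[]
    W=world(n,z["d"]); c=proj(n,[[.5,.2,0]])[0].astype(int); w=W[c[1]-8:c[1]+8,c[0]-8:c[0]+8,2]; print("table z",w.mean().round(4),w.std().round(4))
    for th,g in G.items():
        p,f,a,t,v=fit(n,z["im"],z["d"],th,*g,half=20 if n=="top" and th!="tray" else 30)
        print(n,th,p.round(4),"err",f,"area",a,"z50/95",t); row.append(cv2.resize(v,(160,160) if 0 else (260,260)))
    rows.append(np.hstack(row))
cv2.imwrite("pics/fit0.png",cv2.resize(np.vstack(rows),(800,320)))
E
```

```text
table z 0.014 0.15
top wide [0.4919 0.31  ] err 77.7 area 481 z50/95 [0.008 0.047]
top middle [ 0.4664 -0.3354] err 114.9 area 384 z50/95 [0.014 0.064]
top slim [ 0.4634 -0.0712] err 60.3 area 172 z50/95 [0.01  0.086]
top stopper [0.4306 0.107 ] err 112.4 area 228 z50/95 [0.018 0.043]
top tray [0.5936 0.1709] err 270.7 area 1229 z50/95 [0.01  0.017]
table z 0.006 0.0779
side wide [0.4953 0.3123] err 400.4 area 840 z50/95 [0.025 0.044]
side middle [ 0.4659 -0.3371] err 56.9 area 752 z50/95 [0.036 0.062]
side slim [ 0.4632 -0.0735] err 47.9 area 409 z50/95 [0.056 0.081]
side stopper [0.4287 0.1015] err 16.8 area 174 z50/95 [0.016 0.039]
side tray [0.5953 0.1708] err 82.7 area 789 z50/95 [0.009 0.012]
```

View pics/fit0.png

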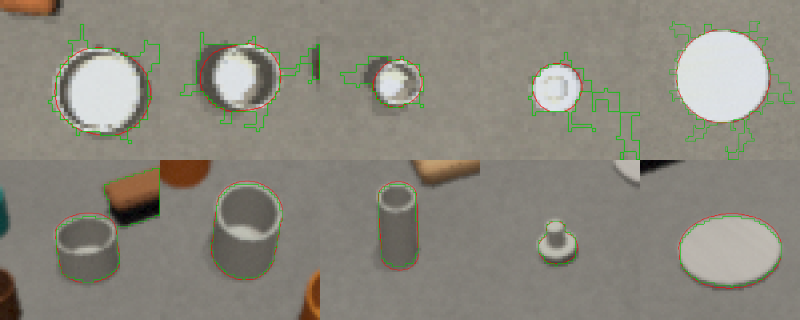

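The crop shows white beakers. The fits follow the outlines: top row centres on the rim, side row within about 1 px. The rims from depth are 45, 62 and 81 mm, the tray top is at 10 mm, and all are within reach. Positions used: wide (.494,.311), middle (.466,-.336), slim (.463,-.073), stopper (.429,.102), tray (.5945,.171). First move: turn to yaw 90, so tool x is world y and tool y is world x.

>>> {"fn": "move_arm", "kwargs": {
  "motion": [
    [[0, 0, 0.5, 0, 0, 0.1134, 8.5], [0, 0, 0.5, 0, 0, 0.1134, 8.5], [0, 0, 0.5, 0, 0, 0.1134, 8.5], [0, 0, 0.5, 0, 0, 0.1134, 8.5], [0, 0, 0.5, 0, 0, 0.1134, 8.5], [0, 0, 0.5, 0, 0, 0.1134, 8.5], [0, 0, 0.5, 0, 0, 0.1134, 8.5], [0, 0, 0.5, 0, 0, 0.1134, 8.5], [0, 0, 0.5, 0, 0, 0.1134, 8.5], [0, 0, 0.5, 0, 0, 0.1134, 8.5], [-3.01, 2.09, 0, 0, 0, 0, 8.5], [-3.01, 2.09, 0, 0, 0, 0, 8.5], [-3.01, 2.09, 0, 0, 0, 0, 8.5], [-3.01, 2.09, 0, 0, 0, 0, 8.5], [-3.01, 2.09, 0, 0, 0, 0, 8.5], [-3.01, 2.09, 0, 0, 0, 0, 8.5], [-3.01, 2.09, 0, 0, 0, 0, 8.5], [-3.01, 2.09, 0, 0, 0, 0, 8.5], [-3.01, 2.09, 0, 0, 0, 0, 8.5], [-3.01, 2.09, 0, 0, 0, 0, 8.5]]
  ]
}}

```text
t: 2.77
ee_pos: [0.495, 0.3097, 0.1502]
orientation: [180.0, -0.0, 90.1]
force: [0.1, 0.6, 0.0]
gripper_width: 0.0849
grip_force: 0.0
```

>>> {"fn": "move_arm", "kwargs": {
  "motion": [
    [[0.13, -0.1, 2.0, 0, 0, 0, 8.5], [0, 0, 2.5, 0, 0, 0, 8.5], [0, 0, 2.5, 0, 0, 0, 8.5], [0, 0, 2.5, 0, 0, 0, 8.5], [0, 0, 2.0, 0, 0, 0, 8.5], [0, 0, 1.0, 0, 0, 0, 8.5], [0, 0, 1.0, 0, 0, 0, 8.5], [0, 0, 0, 0, 0, 0, 8.5], [0, 0, 0, 0, 0, 0, 6.0], [0, 0, 0, 0, 0, 0, 6.0], [0, 0, 0, 0, 0, 0, 6.0], [0, 0, 0, 0, 0, 0, 6.0], [0, 0, 0, 0, 0, 0, 6.0], [0, 0, 0, 0, 0, 0, 6.0], [0, 0, 0, 0, 0, 0, 6.0], [0, 0, 0, 0, 0, 0, 6.0]]
  ],
  "grip_force": 30
}}

```text
t: 4.1
ee_pos: [0.4932, 0.3125, 0.015]
orientation: [180.0, -0.0, 90.1]
force: [0.7, 0.0, -0.7]
gripper_width: 0.0602
grip_force: 0.0
```

```bash
python3 - <<'E'
from h import *
im,d=shot("side"); c=cv2.resize(im[90:230,110:310],None,fx=3,fy=3)
im2,d2=shot("top"); c2=cv2.resize(im2[150:290,110:270],None,fx=3,fy=3)
print(status.read_state()["gripper_width"],status.read_state()["grip_force"])
cv2.imwrite("pics/a1.png",cv2.resize(np.hstack([c,c2]),(800,311))[...,::-1])
E
```

```text
0.06002162872133052 0.0
```

View pics/a1.png

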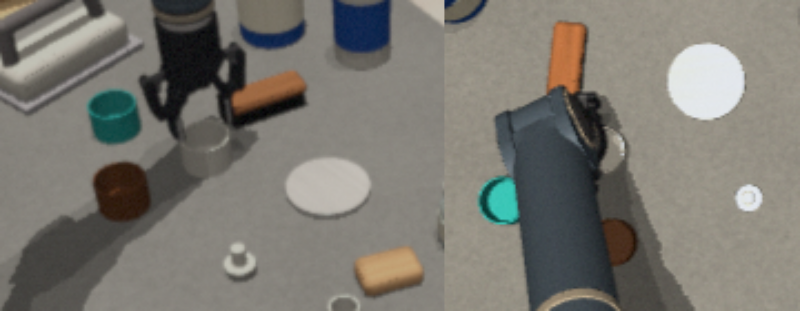

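```bash
python3 - <<'E'
from h import *
print(status.read_state()["ee_pos"])
im,d=shot("side"); im2,d2=shot("top")
c=im[100:220,120:280].copy(); c=cv2.resize(c,None,fx=5,fy=5,interpolation=cv2.INTER_CUBIC)
def mk(P,col):
    p=(proj("side",[P])[0]-[120,100]+.5)*5; cv2.drawMarker(c,tuple(int(v) for v in p),col,0,16,2)
mk([.4932,.3125,.015],(255,0,0)); mk([.4932,.3125,.034],(255,255,0)); mk([.494,.311,0],(0,255,0)); 
for s in(-1,1): mk([.4932+s*.03,.3125,.025],(255,0,255))
cv2.imwrite("pics/a2.png",c[...,::-1])
E
```

```text
[0.493191   0.31245859 0.01490559]
```

View pics/a2.png

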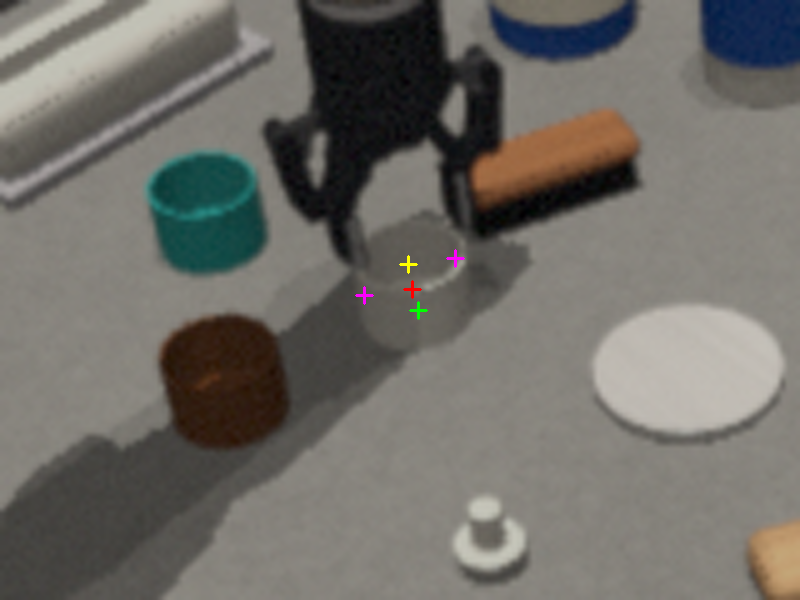

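```bash
python3 - <<'E'
from h import *
im,d=shot("side"); d=cv2.medianBlur(d,3); W=world("side",d)
def px(u,v): # crop px -> full
    return int(u/5+120),int(v/5+100)
for nm,(u,v) in dict(Ltip=(343,255),L2=(330,220),Rtip=(462,215),R2=(455,190),padL=(358,255),rimL=(368,270),rimfront=(415,287),palm=(375,110),rimback=(425,222)).items():
    a,b=px(u,v); print(nm,(a,b),W[b,a].round(3),im[b,a])
m=im.max(-1)<60
m[:, :180]=0; m[:,222:]=0; m[:120]=0;m[157:]=0
P=W[m]; P=P[(P[:,2]<.12)&(P[:,1]<.45)&(P[:,1]>.2)]
for lo in np.arange(.02,.12,.01):
    q=P[(P[:,2]>=lo)&(P[:,2]<lo+.01)]; 
    for s in (q[q[:,0]<.493],q[q[:,0]>=.493]):
        if len(s): print(round(lo,2),len(s),np.median(s,0).round(3),s[:,1].min().round(3),s[:,1].max().round(3))
E
```

```text
Ltip (188, 151) [0.453 0.309 0.06 ] [48 46 46]
L2 (186, 144) [0.45  0.306 0.088] [20 23 22]
Rtip (212, 143) [0.526 0.301 0.061] [50 51 51]
R2 (211, 138) [0.525 0.301 0.08 ] [43 38 41]
padL (191, 151) [0.459 0.301 0.063] [74 71 68]
rimL (193, 154) [0.474 0.331 0.024] [88 85 79]
rimfront (203, 157) [0.501 0.324 0.005] [119 116 109]
palm (195, 122) [0.483 0.298 0.153] [19 21 21]
rimback (205, 144) [0.517 0.333 0.041] [99 95 88]
0.02 10 [0.562 0.345 0.024] 0.344 0.346
0.03 1 [0.555 0.341 0.034] 0.341 0.341
0.05 2 [0.455 0.305 0.058] 0.302 0.308
0.05 8 [0.525 0.307 0.056] 0.303 0.318
0.06 9 [0.454 0.305 0.066] 0.302 0.314
0.06 13 [0.525 0.305 0.064] 0.3 0.316
0.07 13 [0.452 0.306 0.075] 0.303 0.311
0.07 16 [0.525 0.303 0.075] 0.3 0.32
0.08 8 [0.452 0.305 0.083] 0.303 0.313
0.08 14 [0.525 0.306 0.085] 0.3 0.318
0.09 18 [0.453 0.3   0.096] 0.299 0.304
0.09 16 [0.531 0.301 0.095] 0.298 0.316
0.1 48 [0.453 0.302 0.104] 0.297 0.323
0.1 45 [0.543 0.303 0.105] 0.297 0.319
0.11 44 [0.46  0.301 0.117] 0.293 0.326
0.11 28 [0.547 0.299 0.116] 0.292 0.322
```

Depth shows the fingertips at z≈0.05, above the rim, while the reported TCP z is 0.015. So the tips stand higher than the text implies, and the fingers closed over the rim. I'll open, lower 2 cm (open tips have at least 13 mm of slack), and check.

>>> {"fn": "move_arm", "kwargs": {
  "motion": [
    [[0, 0, 0, 0, 0, 0, 8.5], [0, 0, 0, 0, 0, 0, 8.5], [0, 0, 0, 0, 0, 0, 8.5], [0, 0, 0, 0, 0, 0, 8.5], [0, 0, 0.5, 0, 0, 0, 8.5], [0, 0, 0.5, 0, 0, 0, 8.5], [0, 0, 0.5, 0, 0, 0, 8.5], [0, 0, 0.5, 0, 0, 0, 8.5], [0, 0, 0, 0, 0, 0, 8.5]]
  ]
}}

```text
t: 5.1
ee_pos: [0.4923, 0.3119, -0.0066]
orientation: [-179.9, 0.1, 90.1]
force: [-0.1, -0.4, -0.1]
gripper_width: 0.0849
grip_force: 0.0
```

```bash
python3 - <<'E'
from h import *
print(status.read_state()["ee_pos"],status.read_state()["force"])
im,d=shot("side"); d=cv2.medianBlur(d,3); W=world("side",d)
m=im.max(-1)<60
m[:, :175]=0; m[:,222:]=0; m[:110]=0;m[165:]=0
P=W[m]; P=P[(P[:,2]<.12)&(P[:,1]<.34)&(P[:,1]>.2)&(np.abs(P[:,0]-.493)<.06)]
for lo in np.arange(.0,.12,.01):
    q=P[(P[:,2]>=lo)&(P[:,2]<lo+.01)]; 
    for s in (q[q[:,0]<.493],q[q[:,0]>=.493]):
        if len(s): print(round(lo,2),len(s),np.median(s,0).round(3))
c=cv2.resize(im[100:220,120:280],None,fx=4,fy=4,interpolation=cv2.INTER_CUBIC); cv2.imwrite("pics/a3.png",c[...,::-1])
E
```

```text
[ 0.49230666  0.31191158 -0.00655685] [-0.11989265 -0.40318658 -0.10461375]
0.03 3 [0.536 0.314 0.038]
0.04 7 [0.445 0.303 0.046]
0.04 12 [0.537 0.305 0.046]
0.05 10 [0.44  0.304 0.054]
0.05 12 [0.536 0.306 0.056]
0.06 12 [0.439 0.304 0.064]
0.06 16 [0.536 0.304 0.065]
0.07 8 [0.439 0.303 0.075]
0.07 11 [0.537 0.302 0.074]
0.08 36 [0.443 0.301 0.088]
0.08 25 [0.545 0.3   0.087]
0.09 28 [0.449 0.307 0.096]
0.09 17 [0.538 0.298 0.095]
0.1 59 [0.458 0.301 0.104]
0.1 31 [0.515 0.298 0.105]
0.11 32 [0.468 0.295 0.116]
0.11 34 [0.511 0.297 0.116]
```

View pics/a3.png

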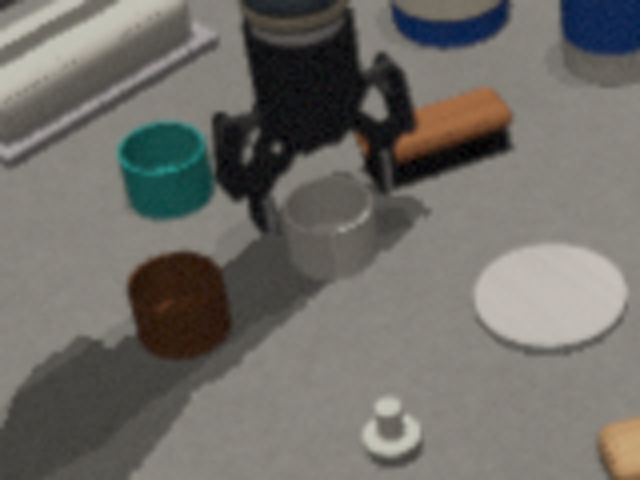

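The reported z reads about 28 mm below the true tip height, with open tips now at z≈0.036, and I'll account for that throughout. Lower another 1.2 cm and grip.

>>> {"fn": "move_arm", "kwargs": {
  "motion": [
    [[0, 0.1, 0.6, 0, 0, 0, 8.5], [0, 0, 0.6, 0, 0, 0, 8.5], [0, 0, 0, 0, 0, 0, 8.5], [0, 0, 0, 0, 0, 0, 5.5], [0, 0, 0, 0, 0, 0, 5.5], [0, 0, 0, 0, 0, 0, 5.5], [0, 0, 0, 0, 0, 0, 5.5], [0, 0, 0, 0, 0, 0, 5.5], [0, 0, 0, 0, 0, 0, 5.5]]
  ],
  "grip_force": 30
}}

```text
t: 5.9
ee_pos: [0.4943, 0.3125, -0.017]
orientation: [180.0, -0.0, 90.1]
force: [0.6, 0.4, 0.6]
gripper_width: 0.0639
grip_force: 34.2
```

>>> {"fn": "move_arm", "kwargs": {
  "motion": [
    [[0, 0, -1, 0, 0, 0, 5.5], [0, 0, -2, 0, 0, 0, 5.5], [0, 0, -2, 0, 0, 0, 5.5], [0, 0, -2, 0, 0, 0, 5.5], [-1.0, 0.7, -1, 0, 0, 0, 5.5], [-2.2, 1.6, 0, 0, 0, 0, 5.5], [-2.2, 1.6, 0, 0, 0, 0, 5.5], [-2.2, 1.6, 0, 0, 0, 0, 5.5], [-2.2, 1.6, 0, 0, 0, 0, 5.5], [-2.2, 1.6, 0, 0, 0, 0, 5.5], [-1.6, 1.0, 0, 0, 0, 0, 5.5], [-0.5, 0.3, 0, 0, 0, 0, 5.5], [0, 0, 0, 0, 0, 0, 5.5], [0, 0, 0, 0, 0, 0, 5.5]]
  ]
}}

```text
t: 7.07
ee_pos: [0.5937, 0.1721, 0.0627]
orientation: [-179.9, -0.0, 90.1]
force: [0.2, 0.9, 0.3]
gripper_width: 0.0637
grip_force: 34.1
```

```bash
cat >> h.py <<'E'
def held(th,x,y,z0,name,others=()):
    """overlay of the model at a guess in side view, crop x4, with silhouette fit of bright low-sat, over x,y,z unresolved -> printed by eye"""
    im,d=shot("side"); c0=proj("side",[[x,y,z0+.03]])[0].astype(int); o=c0-[80,60]
    c=cv2.resize(im[o[1]:o[1]+120,o[0]:o[0]+160],None,fx=4,fy=4,interpolation=cv2.INTER_CUBIC).copy()
    a=np.linspace(0,2*np.pi,60)
    for (T,X,Y,Z,col) in [(th,x,y,z0,(255,0,0))]+list(others):
        for r,b,t in PARTS[T]:
            for h in (b,t):
                p=((proj("side",[[X+r/1e3*np.cos(q),Y+r/1e3*np.sin(q),Z+h/1e3] for q in a])-o+.5)*4).astype(np.int32); cv2.polylines(c,[p],True,col,1)
    cv2.imwrite("pics/"+name,c[...,::-1]); return im,d
E
python3 - <<'E'
from h import *
s=status.read_state(); print(s["ee_pos"],s["force"],s["gripper_width"],s["grip_force"])
x,y,z=s["ee_pos"]
held("wide",x-.000,y-.0015,z+.017,"b1.png",[("tray",.5945,.171,0,(0,255,0))])
E
```

```text
[0.5937009  0.17206154 0.06272739] [0.1833628  0.88747812 0.34089856] 0.06372357435174496 34.137890960555524
```

View pics/b1.png

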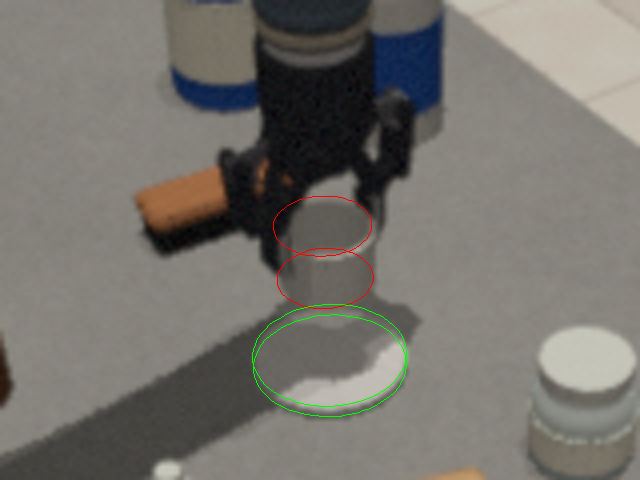

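```bash
cat >> h.py <<'E'
def fit3(n,d,th,x,y,z,rad=.06,off=0):
    """fit cylinder wall (x,y,z0) to depth points: render depth-free; use points near the guess, robust on radial distance + rim/bottom"""
    from scipy.optimize import least_squares
    K,R,t=cam(n); W=world(n,d); r,_,h=PARTS[th][0]; r/=1e3;h/=1e3
    return W
E
python3 - <<'E'
from h import *
s=status.read_state(); x,y,z=s["ee_pos"]
D=np.median([eyes.capture("side")[1] for _ in range(5)],0).astype(np.float32); im,_=eyes.capture("side"); W=world("side",D)
c0=proj("side",[[x,y-.0015,z+.017+.03]])[0].astype(int); o=c0-[80,60]
print("origin",o)
for (u,v) in [(330,265),(330,280),(330,295),(330,305),(330,312),(330,318),(330,326),(300,280),(360,280),(325,205),(325,215),(325,230),(325,245),(325,255)]:
    a,b=int(u/4+o[0]),int(v/4+o[1]); print((u,v),W[b,a].round(4),im[b,a])
# tray pts: near/far/left/right edge on unshadowed
imT,_=eyes.capture("top"); cv2.imwrite("pics/t1.png",cv2.resize(imT[130:250,160:320],None,fx=4,fy=4)[...,::-1])
E
```

```text
origin [175  84]
(330, 265) [0.5801 0.1406 0.1161] [105 101  94]
(330, 280) [0.5785 0.1388 0.1045] [105 100  92]
(330, 295) [0.5786 0.1398 0.0935] [105 101  93]
(330, 305) [0.5777 0.139  0.0841] [108 104  98]
(330, 312) [0.6189 0.2091 0.009 ] [127 124 117]
(330, 318) [0.6159 0.2043 0.01  ] [128 125 118]
(330, 326) [0.6117 0.1977 0.009 ] [120 116 111]
(300, 280) [0.5647 0.152  0.1021] [93 91 84]
(360, 280) [0.6017 0.1359 0.0957] [98 95 87]
(325, 205) [0.6101 0.1925 0.1205] [98 95 88]
(325, 215) [0.6099 0.1927 0.1137] [95 91 85]
(325, 230) [0.6099 0.1938 0.0993] [99 95 89]
(325, 245) [0.61   0.1949 0.0847] [101  98  91]
(325, 255) [0.6066 0.1898 0.0825] [133 129 121]
```

View pics/t1.png

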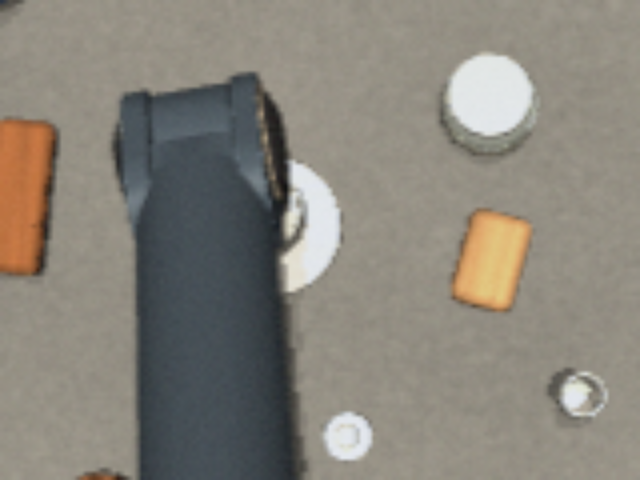

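Depth puts the held beaker's underside at about 0.079, so the underside is reported z + 16.5 mm, with no slip. Its centre is about (.595,.1675), some 2.5 mm short of the tray centre in y. The top view shows only the arm and the tray edge. Correct and lower.

>>> {"fn": "move_arm", "kwargs": {
  "motion": [
    [[0.25, 0, 1, 0, 0, 0, 5.5], [0, 0, 1.5, 0, 0, 0, 5.5], [0, 0, 1.5, 0, 0, 0, 5.5], [0, 0, 1.2, 0, 0, 0, 5.5], [0, 0, 0.8, 0, 0, 0, 5.5], [0, 0, 0.5, 0, 0, 0, 5.5], [0, 0, 0.2, 0, 0, 0, 5.5], [0, 0, 0.1, 0, 0, 0, 5.5], [0, 0, 0.1, 0, 0, 0, 5.5], [0, 0, 0, 0, 0, 0, 5.5]]
  ]
}}

```text
t: 8.3
ee_pos: [0.5948, 0.1742, -0.0057]
orientation: [179.9, -0.0, 90.1]
force: [0.9, 0.4, -0.1]
gripper_width: 0.0635
grip_force: 34.1
```

>>> {"fn": "move_arm", "kwargs": {
  "motion": [
    [[0, 0, 0.1, 0, 0, 0, 5.5], [0, 0, 0.1, 0, 0, 0, 5.5], [0, 0, 0, 0, 0, 0, 5.5]]
  ]
}}

```text
t: 8.55
ee_pos: [0.5949, 0.1743, -0.007]
orientation: [179.9, -0.0, 90.1]
force: [0.1, -1.2, 4.6]
gripper_width: 0.0635
grip_force: 34.6
```

Contact is 4.6 N. Release gently, rise, and move off toward the middle beaker so the place can be seen.

>>> {"fn": "move_arm", "kwargs": {
  "motion": [
    [[0, 0, -0.05, 0, 0, 0, 7.0], [0, 0, 0, 0, 0, 0, 8.5], [0, 0, 0, 0, 0, 0, 8.5], [0, 0, 0, 0, 0, 0, 8.5], [0, 0, -2, 0, 0, 0, 8.5], [0, 0, -3, 0, 0, 0, 8.5], [0, 0, -3, 0, 0, 0, 8.5], [0, 0, -3, 0, 0, 0, 8.5], [-2, -0.5, -3, 0, 0, 0, 8.5], [-3.9, -1, 0, 0, 0, 0, 8.5], [-3.9, -1, 0, 0, 0, 0, 8.5], [-3.9, -1, 0, 0, 0, 0, 8.5], [-3.9, -1, 0, 0, 0, 0, 8.5], [-3.9, -1, 0, 0, 0, 0, 8.5], [-3.9, -1, 0, 0, 0, 0, 8.5], [-3.9, -1, 0, 0, 0, 0, 8.5], [-3.9, -1, 0, 0, 0, 0, 8.5], [-3.9, -1, 0, 0, 0, 0, 8.5], [-3.9, -1, 0, 0, 0, 0, 8.5], [-3.9, -1, 0, 0, 0, 0, 8.5]]
  ]
}}

```text
t: 10.22
ee_pos: [0.4789, -0.2767, 0.1325]
orientation: [180.0, -0.0, 90.1]
force: [0.3, -0.7, 0.1]
gripper_width: 0.0851
grip_force: 0.0
```

```bash
cat >> h.py <<'E'
def wallfit(n,D,th,x,y,z,part=0,pad=.012):
    """xy of a standing/held cylinder from depth points on its outer wall and inner wall, given approximate x,y and underside z"""
    from scipy.optimize import least_squares
    W=world(n,D); r,b,h=[v/1e3 for v in PARTS[th][part]]; K,R,t=cam(n); C=-R.T@t
    P=W[(D>0)]; P=P[(np.hypot(P[:,0]-x,P[:,1]-y)<r+pad)&(P[:,2]>z+b+.008)&(P[:,2]<z+h-.004)]
    view=np.array([x,y])-C[:2]; view/=np.linalg.norm(view)
    s=(P[:,:2]-[x,y])@view; o=P[s<0]; i=P[s>=0]
    def f(p,):
        a=np.hypot(o[:,0]-p[0],o[:,1]-p[1])-r; c=np.hypot(i[:,0]-p[0],i[:,1]-p[1])-(r-.003)
        return np.r_[a,c]
    q=least_squares(f,[x,y],loss="soft_l1",f_scale=.0015)
    return q.x.round(4),len(o),len(i),round(float(np.median(np.abs(q.fun))),4)
def mdepth(n,k=5): return np.median([eyes.capture(n)[1] for _ in range(k)],0).astype(np.float32)
E
python3 - <<'E'
from h import *
print(status.read_state()["ee_pos"])
D=mdepth("side"); im,d=shot("side"); imt,dt=shot("top")
d0=np.load("side0.npz")["d"]
print("wide initial",wallfit("side",d0,"wide",.494,.311,0))
print("wide now",wallfit("side",D,"wide",.595,.170,.01), fit("side",im,D,"wide",.595,.17,.01,half=24)[:2])
for th,g in {"middle":(.466,-.336),"slim":(.4633,-.0725)}.items(): print(th,wallfit("side",D,th,*g,0),fit("side",im,D,th,*g)[:2])
print("tray",fit("side",im,D,"tray",.5945,.171,half=30)[:2])
o=[160,100]; 
a=cv2.resize(im[120:220,190:330],None,fx=4,fy=4); b=cv2.resize(imt[140:240,190:260],None,fx=4,fy=4,interpolation=cv2.INTER_CUBIC)
cv2.imwrite("pics/c1.png",cv2.resize(np.hstack([a,b]),(800,381))[...,::-1])
E
```

```text
[ 0.47894864 -0.27670685  0.13247683]
wide initial (array([0.4928, 0.3073]), 207, 164, 0.0012)
wide now (array([0.5954, 0.169 ]), 206, 173, 0.0006) (array([0.58512011, 0.1529783 ]), np.float64(285.4))
middle (array([ 0.4649, -0.3385]), 305, 253, 0.0003) (array([ 0.4671481 , -0.33601938]), np.float64(223.3))
slim (array([ 0.4626, -0.0744]), 274, 72, 0.0004) (array([ 0.4632707 , -0.07369434]), np.float64(47.0))
tray (array([0.59768264, 0.17442271]), np.float64(162.2))
```

View pics/c1.png

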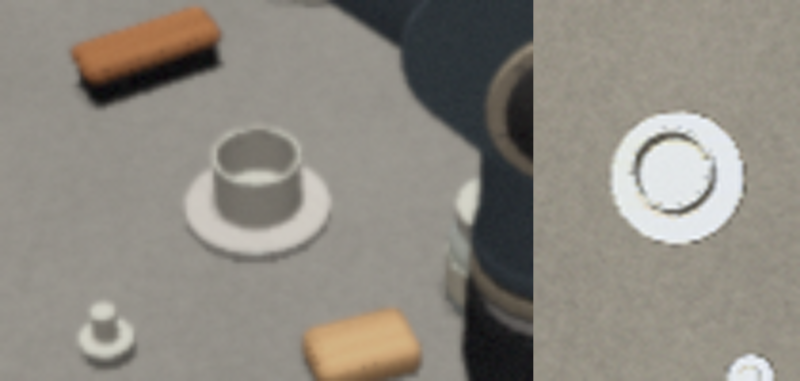

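The white wide beaker stands on the tray, concentric in both views (top: rim (675,173), tray (677,178)). Next: the white middle beaker at (.465,-.3385), gripped near its rim so the fingertips clear the wide rim when nested.

>>> {"fn": "move_arm", "kwargs": {
  "motion": [
    [[-3.0, -0.7, 0, 0, 0, 0, 8.5], [-3.0, -0.7, 0, 0, 0, 0, 8.5], [0, 0, 2.5, 0, 0, 0, 8.5], [0, 0, 3, 0, 0, 0, 8.5], [0, 0, 3, 0, 0, 0, 8.5], [0, 0, 2, 0, 0, 0, 8.5], [0, 0, 1, 0, 0, 0, 8.5], [0, 0, 0.5, 0, 0, 0, 8.5], [0, 0, 0, 0, 0, 0, 8.5], [0, 0, 0, 0, 0, 0, 4.0], [0, 0, 0, 0, 0, 0, 4.0], [0, 0, 0, 0, 0, 0, 4.0], [0, 0, 0, 0, 0, 0, 4.0], [0, 0, 0, 0, 0, 0, 4.0], [0, 0, 0, 0, 0, 0, 4.0], [0, 0, 0, 0, 0, 0, 4.0], [0, 0, 0, 0, 0, 0, 4.0]]
  ],
  "grip_force": 30
}}

```text
t: 11.98
ee_pos: [0.4667, -0.3356, 0.0138]
orientation: [179.9, 0.0, 90.1]
force: [-2.0, 0.9, 6.6]
gripper_width: 0.0482
grip_force: 30.7
```

>>> {"fn": "move_arm", "kwargs": {
  "motion": [
    [[0, 0, -1, 0, 0, 0, 4.0], [0, 0, -2.5, 0, 0, 0, 4.0], [0, 0, -2.5, 0, 0, 0, 4.0], [0, 0, -2.5, 0, 0, 0, 4.0], [0, 0, -2.5, 0, 0, 0, 4.0], [3.5, 0.88, 0, 0, 0, 0, 4.0], [3.5, 0.88, 0, 0, 0, 0, 4.0], [3.5, 0.88, 0, 0, 0, 0, 4.0], [3.5, 0.88, 0, 0, 0, 0, 4.0], [3.5, 0.88, 0, 0, 0, 0, 4.0], [3.5, 0.88, 0, 0, 0, 0, 4.0], [3.5, 0.88, 0, 0, 0, 0, 4.0], [3.5, 0.88, 0, 0, 0, 0, 4.0], [3.5, 0.88, 0, 0, 0, 0, 4.0], [3.5, 0.88, 0, 0, 0, 0, 4.0], [3.5, 0.88, 0, 0, 0, 0, 4.0], [3.5, 0.88, 0, 0, 0, 0, 4.0], [3.5, 0.88, 0, 0, 0, 0, 4.0], [3.5, 0.88, 0, 0, 0, 0, 4.0], [1.8, 0.5, 0, 0, 0, 0, 4.0]]
  ]
}}

```text
t: 13.65
ee_pos: [0.5937, 0.1791, 0.1229]
orientation: [179.9, -0.2, 90.4]
force: [0.0, 0.8, -0.1]
gripper_width: 0.0481
grip_force: 31.6
```

>>> {"fn": "move_arm", "kwargs": {
  "motion": [
    [[0, 0, 0, 0, 0, 0, 4.0], [0, 0, 0, 0, 0, 0, 4.0]]
  ]
}}

```text
t: 13.82
ee_pos: [0.5933, 0.1744, 0.1226]
orientation: [-180.0, 0.0, 90.2]
force: [-0.3, -0.8, -1.6]
gripper_width: 0.048
grip_force: 31.6
```

```bash
python3 - <<'E'
from h import *
s=status.read_state(); x,y,z=s["ee_pos"]; print(x,y,z,s["gripper_width"],s["grip_force"])
D=mdepth("side"); zu=z-.0138
print("wide",wallfit("side",D,"wide",.5954,.169,.01)); print("mid",wallfit("side",D,"middle",x,y-.003,zu))
held("middle",x,y-.003,zu,"d1.png",[("wide",.5954,.169,.01,(0,255,0))])
E
```

```text
0.5932984044091917 0.17443085443459053 0.12255120804749209 0.048046939475701836 31.641105711314594
wide (array([0.5954, 0.1689]), 206, 172, 0.0005)
mid (array([0.5935, 0.1688]), 281, 116, 0.0007)
```

View pics/d1.png

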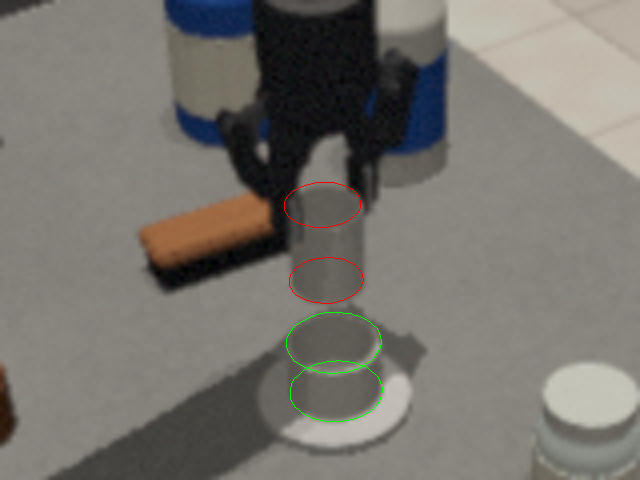

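The held middle beaker is upright, 2 mm short in x and aligned in y. Nudge and enter.

>>> {"fn": "move_arm", "kwargs": {
  "motion": [
    [[0, 0.2, 0, 0, 0, 0, 4.0], [0, 0, 1.5, 0, 0, 0, 4.0], [0, 0, 1.5, 0, 0, 0, 4.0], [0, 0, 1, 0, 0, 0, 4.0], [0, 0, 0.8, 0, 0, 0, 4.0], [0, 0, 0.5, 0, 0, 0, 4.0], [0, 0, 0.5, 0, 0, 0, 4.0], [0, 0, 0.5, 0, 0, 0, 4.0], [0, 0, 0, 0, 0, 0, 4.0]]
  ]
}}

```text
t: 14.87
ee_pos: [0.5952, 0.173, 0.0587]
orientation: [-179.9, 0.0, 90.1]
force: [-0.2, 0.1, -0.2]
gripper_width: 0.0477
grip_force: 31.7
```

>>> {"fn": "move_arm", "kwargs": {
  "motion": [
    [[0, 0, 0.8, 0, 0, 0, 4.0], [0, 0, 0.7, 0, 0, 0, 4.0], [0, 0, 0.5, 0, 0, 0, 4.0], [0, 0, 0.4, 0, 0, 0, 4.0], [0, 0, 0.3, 0, 0, 0, 4.0], [0, 0, 0.2, 0, 0, 0, 4.0], [0, 0, 0, 0, 0, 0, 4.0]]
  ]
}}

```text
t: 15.45
ee_pos: [0.5953, 0.173, 0.0299]
orientation: [-180.0, 0.0, 90.1]
force: [0.5, -0.7, -0.1]
gripper_width: 0.0478
grip_force: 31.7
```

>>> {"fn": "move_arm", "kwargs": {
  "motion": [
    [[0, 0, 0.1, 0, 0, 0, 4.0], [0, 0, 0.1, 0, 0, 0, 4.0], [0, 0, 0, 0, 0, 0, 4.0]]
  ]
}}

```text
t: 15.7
ee_pos: [0.5956, 0.1731, 0.0284]
orientation: [180.0, -0.0, 90.1]
force: [-1.0, -0.2, -0.9]
gripper_width: 0.0479
grip_force: 31.7
```

>>> {"fn": "move_arm", "kwargs": {
  "motion": [
    [[0, 0, 0.1, 0, 0, 0, 4.0], [0, 0, 0, 0, 0, 0, 5.2], [0, 0, 0, 0, 0, 0, 6.0], [0, 0, 0, 0, 0, 0, 6.5], [0, 0, 0, 0, 0, 0, 7.0], [0, 0, -1, 0, 0, 0, 7.0], [0, 0, -3, 0, 0, 0, 7.0], [0, 0, -4, 0, 0, 0, 7.0], [0, 0, -4, 0, 0, 0, 7.0], [-3.1, -1.66, 0, 0, 0, 0, 7.0], [-3.1, -1.66, 0, 0, 0, 0, 7.0], [-3.1, -1.66, 0, 0, 0, 0, 7.0], [-3.1, -1.66, 0, 0, 0, 0, 7.0], [-3.1, -1.66, 0, 0, 0, 0, 7.0], [-3.1, -1.66, 0, 0, 0, 0, 7.0], [-3.1, -1.66, 0, 0, 0, 0, 7.0], [-3.1, -1.66, 0, 0, 0, 0, 7.0], [0, 0, 0, 0, 0, 0, 7.0]]
  ]
}}

```text
t: 17.2
ee_pos: [0.4593, -0.0817, 0.1482]
orientation: [-179.9, 0.1, 89.5]
force: [0.0, 0.0, -1.0]
gripper_width: 0.0701
grip_force: 0.0
```

```bash
python3 - <<'E'
from h import *
s=status.read_state(); print(s["ee_pos"],s["force"],s["gripper_width"])
D=mdepth("side"); 
print("wide",wallfit("side",D,"wide",.5954,.169,.01),"mid",wallfit("side",D,"middle",.5954,.169,.014)); 
print("mid upper part",end=" "); PARTS["middle"]=[(25,36,62)]; print(wallfit("side",D,"middle",.5954,.169,.014))
PARTS["middle"]=[(25,0,62)]
held("middle",.5954,.169,.014,"e1.png",[("wide",.5954,.169,.01,(0,255,0))])
E
```

```text
[ 0.45931821 -0.08166609  0.14819846] [ 0.03096141  0.03409901 -0.95527535] 0.07010017957740758
wide (array([0.5958, 0.1662]), 7, 0, 0.0005) mid (array([0.5848, 0.1676]), 3, 0, 0.0)
mid upper part (array([0.5954, 0.169 ]), 0, 0, nan)
  return _methods._mean(a, axis=axis, dtype=dtype,
  ret = ret.dtype.type(ret / rcount)
```

View pics/e1.png

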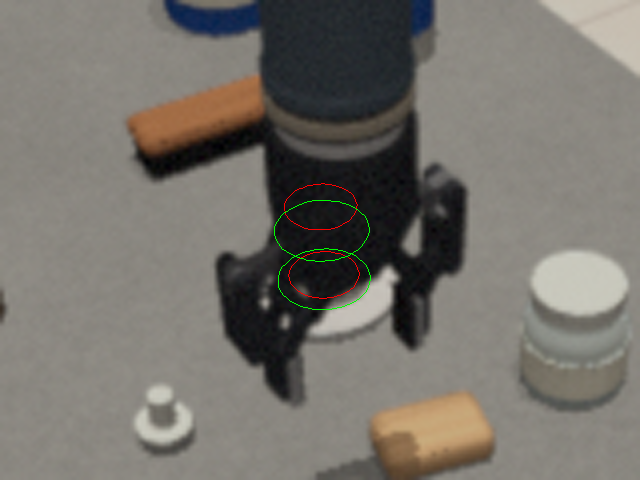

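The tray is hidden by the gripper here. The top camera will check the nest while I go on to the slim beaker.

>>> {"fn": "move_arm", "kwargs": {
  "motion": [
    [[0.4, 0.2, 0, 0, 0, 0, 7.0], [0, 0, 0, 0, 0, 0, 7.0], [0, 0, 0, 0, 0, 0, 7.0]]
  ]
}}

```text
t: 17.75
ee_pos: [0.4654, -0.0701, 0.1472]
orientation: [-180.0, 0.0, 90.2]
force: [0.7, 0.3, -0.2]
gripper_width: 0.07
grip_force: 0.0
```

```bash
python3 - <<'E'
from h import *
s=status.read_state(); print(s["ee_pos"],s["orientation"])
D=mdepth("top"); W=world("top",D); P=W[D>0]; P=P[np.hypot(P[:,0]-.595,P[:,1]-.17)<.036]
for lo,hi in((.068,.082),(.048,.06),(.01,.025)):
    q=P[(P[:,2]>lo)&(P[:,2]<hi)]; c,r=cv2.minEnclosingCircle((q[:,:2]*1000).astype(np.float32)); print(lo,len(q),q[:,:2].mean(0).round(4),np.round(c,1),round(r,1),np.median(q[:,2]).round(4))
E
```

```text
[ 0.46538425 -0.07013149  0.14724384] [-1.79986713e+02  8.79967340e-04  9.01726544e+01]
0.068 63 [0.5958 0.172 ] [594.6 172.1] 25.0 0.0756
0.048 86 [0.5944 0.1712] [595.1 171.2] 33.1 0.0549
0.01 198 [0.5945 0.1687] [594.6 169. ] 35.2 0.0172
```

Nested correctly: the middle rim is at z 75.6 mm, radius 25 mm, concentric with the wide rim at 55 mm. Now grip the slim beaker.

>>> {"fn": "move_arm", "kwargs": {
  "motion": [
    [[-0.2, -0.2, 2, 0, 0, 0, 7.0], [0, 0, 3, 0, 0, 0, 7.0], [0, 0, 3, 0, 0, 0, 7.0], [0, 0, 2, 0, 0, 0, 7.0], [0, 0, 1, 0, 0, 0, 7.0], [0, 0, 0.6, 0, 0, 0, 7.0], [0, 0, 0, 0, 0, 0, 7.0], [0, 0, 0, 0, 0, 0, 2.5], [0, 0, 0, 0, 0, 0, 2.5], [0, 0, 0, 0, 0, 0, 2.5], [0, 0, 0, 0, 0, 0, 2.5], [0, 0, 0, 0, 0, 0, 2.5], [0, 0, 0, 0, 0, 0, 2.5], [0, 0, 0, 0, 0, 0, 2.5], [0, 0, 0, 0, 0, 0, 2.5]]
  ],
  "grip_force": 30
}}

```text
t: 19.25
ee_pos: [0.4639, -0.0732, 0.0326]
orientation: [179.9, -0.0, 90.1]
force: [-1.4, -0.9, 5.9]
gripper_width: 0.0337
grip_force: 29.4
```

>>> {"fn": "move_arm", "kwargs": {
  "motion": [
    [[0, 0, -1, 0, 0, 0, 2.5], [0, 0, -2.5, 0, 0, 0, 2.5], [0, 0, -2.5, 0, 0, 0, 2.5], [0, 0, -2.5, 0, 0, 0, 2.5], [0, 0, -2.5, 0, 0, 0, 2.5], [3.06, 1.64, 0, 0, 0, 0, 2.5], [3.06, 1.64, 0, 0, 0, 0, 2.5], [3.06, 1.64, 0, 0, 0, 0, 2.5], [3.06, 1.64, 0, 0, 0, 0, 2.5], [3.06, 1.64, 0, 0, 0, 0, 2.5], [3.06, 1.64, 0, 0, 0, 0, 2.5], [3.06, 1.64, 0, 0, 0, 0, 2.5], [3.06, 1.64, 0, 0, 0, 0, 2.5], [0, 0, 0, 0, 0, 0, 2.5], [0, 0, 0, 0, 0, 0, 2.5], [0, 0, 0, 0, 0, 0, 2.5]]
  ]
}}

```text
t: 20.58
ee_pos: [0.5936, 0.1712, 0.1417]
orientation: [-180.0, 0.0, 90.0]
force: [0.1, -0.1, -1.0]
gripper_width: 0.0332
grip_force: 30.1
```

```bash
python3 - <<'E'
from h import *
s=status.read_state(); x,y,z=s["ee_pos"]; print(x,y,z,s["gripper_width"],s["grip_force"])
D=mdepth("side"); zu=z-.0326
print("wide",wallfit("side",D,"wide",.5954,.169,.01)); print("slim",wallfit("side",D,"slim",x,y-.004,zu))
PARTS["middle"]=[(25,38,62)]; print("mid",wallfit("side",D,"middle",.5954,.169,.014))
PARTS["middle"]=[(25,0,62)]
held("slim",x,y-.004,zu,"f1.png",[("wide",.5954,.169,.01,(0,255,0)),("middle",.5954,.169,.014,(255,255,0))])
E
```

```text
0.5936158362231274 0.17119279588542552 0.1417190175751873 0.03316399595164142 30.122523150701
wide (array([0.5954, 0.1687]), 217, 46, 0.0006)
slim (array([0.5936, 0.1689]), 281, 53, 0.0007)
mid (array([0.5953, 0.17  ]), 65, 52, 0.0006)
```

View pics/f1.png

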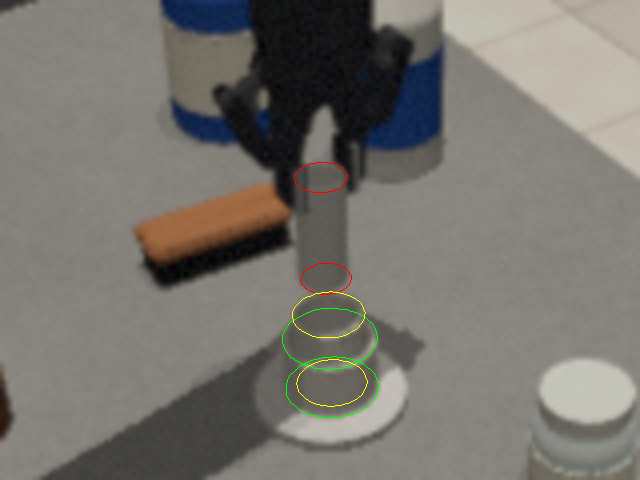

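The slim beaker hangs upright, with 2 mm to correct in x and 1 mm in y. Correct, then enter.

>>> {"fn": "move_arm", "kwargs": {
  "motion": [
    [[0.1, 0.18, 0, 0, 0, 0, 2.5], [0, 0, 1.2, 0, 0, 0, 2.5], [0, 0, 1.0, 0, 0, 0, 2.5], [0, 0, 0.8, 0, 0, 0, 2.5], [0, 0, 0.5, 0, 0, 0, 2.5], [0, 0, 0.4, 0, 0, 0, 2.5], [0, 0, 0.4, 0, 0, 0, 2.5], [0, 0, 0, 0, 0, 0, 2.5]]
  ]
}}

```text
t: 21.55
ee_pos: [0.5953, 0.1727, 0.0974]
orientation: [-179.9, 0.0, 90.1]
force: [-0.3, -0.6, -0.1]
gripper_width: 0.0339
grip_force: 30.1
```

>>> {"fn": "move_arm", "kwargs": {
  "motion": [
    [[0, 0, 0.8, 0, 0, 0, 2.5], [0, 0, 0.8, 0, 0, 0, 2.5], [0, 0, 0.8, 0, 0, 0, 2.5], [0, 0, 0.8, 0, 0, 0, 2.5], [0, 0, 0.7, 0, 0, 0, 2.5], [0, 0, 0.4, 0, 0, 0, 2.5], [0, 0, 0.2, 0, 0, 0, 2.5], [0, 0, 0, 0, 0, 0, 2.5]]
  ]
}}

```text
t: 22.22
ee_pos: [0.5954, 0.1728, 0.0528]
orientation: [-180.0, 0.0, 90.1]
force: [0.2, -0.3, -0.8]
gripper_width: 0.0335
grip_force: 30.1
```

>>> {"fn": "move_arm", "kwargs": {
  "motion": [
    [[0, 0, 0.15, 0, 0, 0, 2.5], [0, 0, 0.1, 0, 0, 0, 2.5], [0, 0, 0, 0, 0, 0, 3.8], [0, 0, 0, 0, 0, 0, 4.5], [0, 0, 0, 0, 0, 0, 5.0], [0, 0, 0, 0, 0, 0, 5.0], [0, 0, -1, 0, 0, 0, 5.0], [0, 0, -3, 0, 0, 0, 5.0], [0, 0, -3, 0, 0, 0, 5.0], [0, 0, -3, 0, 0, 0, 5.0], [-1.38, -3.32, 0, 0, 0, 0, 5.0], [-1.38, -3.32, 0, 0, 0, 0, 5.0], [-1.38, -3.32, 0, 0, 0, 0, 5.0], [-1.38, -3.32, 0, 0, 0, 0, 5.0], [-1.38, -3.32, 0, 0, 0, 0, 5.0], [0, 0, 0, 0, 0, 0, 5.0], [0, 0, 0, 0, 0, 0, 5.0]]
  ]
}}

```text
t: 23.63
ee_pos: [0.4286, 0.1032, 0.1518]
orientation: [180.0, -0.1, 90.0]
force: [0.7, 1.2, 0.1]
gripper_width: 0.0495
grip_force: 0.0
```

```bash
python3 - <<'E'
from h import *
s=status.read_state(); print(s["ee_pos"],s["orientation"])
D=mdepth("top"); W=world("top",D); P=W[D>0]; P=P[np.hypot(P[:,0]-.595,P[:,1]-.17)<.036]
for lo,hi in((.092,.11),(.068,.082),(.048,.06)):
    q=P[(P[:,2]>lo)&(P[:,2]<hi)]
    if len(q): c,r=cv2.minEnclosingCircle((q[:,:2]*1000).astype(np.float32)); print(lo,len(q),np.round(c,1),round(r,1),np.median(q[:,2]).round(4))
D=mdepth("side")
PARTS["slim"]=[(17,60,82)]; print("slim side",wallfit("side",D,"slim",.5954,.169,.018))
W=world("side",D); P=W[D>0]; P=P[np.hypot(P[:,0]-.429,P[:,1]-.102)<.03]; P=P[(P[:,2]>.008)&(P[:,2]<.06)]
print("stopper pts",len(P),P[:,2].max())
from scipy.optimize import least_squares
k=P[(P[:,2]>.02)&(P[:,2]<.037)]; q=least_squares(lambda p:np.hypot(k[:,0]-p[0],k[:,1]-p[1])-.009,[.429,.102],loss="soft_l1",f_scale=.001); print("knob",len(k),q.x)
im,d=shot("side","g1full.png"); cv2.imwrite("pics/g1.png",cv2.resize(im[100:250,150:350],(800,600))[...,::-1])
print(fit("side",im,D,"stopper",.4287,.1015,half=20)[:4])
E
```

```text
[0.4286353  0.10316505 0.15179094] [ 1.79955984e+02 -9.90993641e-02  9.00181120e+01]
0.092 43 [594.  173.9] 16.7 0.0996
0.068 74 [594.6 172.3] 25.0 0.0753
0.048 88 [594.8 171.1] 32.8 0.055
slim side (array([0.5951, 0.1712]), 36, 28, 0.0004)
stopper pts 155 0.040609814987415345
knob 32 [0.43016462 0.10464163]
(array([0.42976595, 0.10383252]), np.float64(292.1), 434, array([0.015, 0.039]))
```

View pics/g1.png

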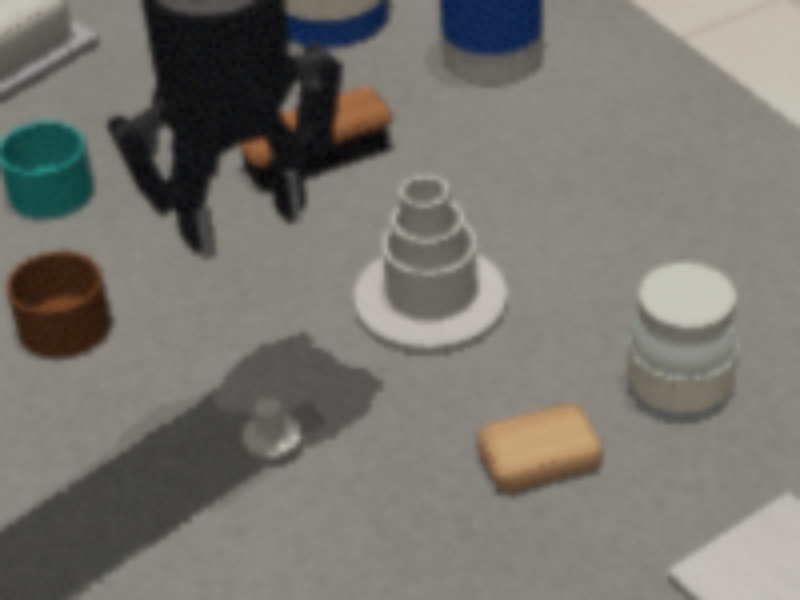

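All three are nested: slim rim at z 99.6 mm, tray scene clean. The stopper at (270,430) in the crop is undisturbed, with its knob at (.430,.1046) and top at 40 mm. Grip its knob.

>>> {"fn": "move_arm", "kwargs": {
  "motion": [
    [[0.3, 0.15, 2, 0, 0, 0, 5.0], [0, 0, 3, 0, 0, 0, 5.0], [0, 0, 3, 0, 0, 0, 5.0], [0, 0, 3, 0, 0, 0, 5.0], [0, 0, 2, 0, 0, 0, 5.0], [0, 0, 1.5, 0, 0, 0, 5.0], [0, 0, 1, 0, 0, 0, 5.0], [0, 0, 0.5, 0, 0, 0, 5.0], [0, 0, 0, 0, 0, 0, 5.0], [0, 0, 0, 0, 0, 0, 1.0], [0, 0, 0, 0, 0, 0, 1.0], [0, 0, 0, 0, 0, 0, 1.0], [0, 0, 0, 0, 0, 0, 1.0], [0, 0, 0, 0, 0, 0, 1.0], [0, 0, 0, 0, 0, 0, 1.0], [0, 0, 0, 0, 0, 0, 1.0]]
  ],
  "grip_force": 25
}}

```text
t: 25.52
ee_pos: [0.4321, 0.107, -0.0084]
orientation: [179.9, -0.0, 90.1]
force: [0.2, -1.1, 7.1]
gripper_width: 0.0168
grip_force: 24.7
```

>>> {"fn": "move_arm", "kwargs": {
  "motion": [
    [[0, 0, -1, 0, 0, 0, 1.0], [0, 0, -3, 0, 0, 0, 1.0], [0, 0, -3.5, 0, 0, 0, 1.0], [0, 0, -3.5, 0, 0, 0, 1.0], [0, 0, -3.5, 0, 0, 0, 1.0], [1.33, 3.26, 0, 0, 0, 0, 1.0], [1.33, 3.26, 0, 0, 0, 0, 1.0], [1.33, 3.26, 0, 0, 0, 0, 1.0], [1.33, 3.26, 0, 0, 0, 0, 1.0], [1.33, 3.26, 0, 0, 0, 0, 1.0], [0, 0, 0, 0, 0, 0, 1.0], [0, 0, 0, 0, 0, 0, 1.0], [0, 0, 0, 0, 0, 0, 1.0]]
  ]
}}

```text
t: 26.6
ee_pos: [0.593, 0.1726, 0.1356]
orientation: [-179.9, 0.1, 90.0]
force: [0.2, -0.4, 0.7]
gripper_width: 0.0167
grip_force: 24.4
```

```bash
python3 - <<'E'
from h import *
s=status.read_state(); x,y,z=s["ee_pos"]; print(x,y,z,s["gripper_width"],s["grip_force"])
D=mdepth("side"); zu=z+.0084
PARTS["slim"]=[(17,60,82)]; print("slim side",wallfit("side",D,"slim",.5951,.1712,.018)); PARTS["slim"]=[(17,0,82)]
W=world("side",D); P=W[D>0]; P=P[np.hypot(P[:,0]-x,P[:,1]-y+.002)<.025]
from scipy.optimize import least_squares
for lo,hi,r in((.001,.009,.010),(.0105,.0145,.019)):
    k=P[(P[:,2]>zu+lo)&(P[:,2]<zu+hi)]; q=least_squares(lambda p:np.hypot(k[:,0]-p[0],k[:,1]-p[1])-r,[x,y],loss="soft_l1",f_scale=.001); print(len(k),q.x)
held("stopper",x,y-.0024,zu,"h1.png",[("slim",.5951,.1712,.018,(0,255,0))])
E
```

```text
0.5930425960549888 0.17262649210787703 0.1355855962177559 0.016738810794514277 24.44689303636551
slim side (array([0.5949, 0.1713]), 39, 26, 0.0005)
3 [0.58899889 0.17207966]
31 [0.59100276 0.17175706]
```

View pics/h1.png

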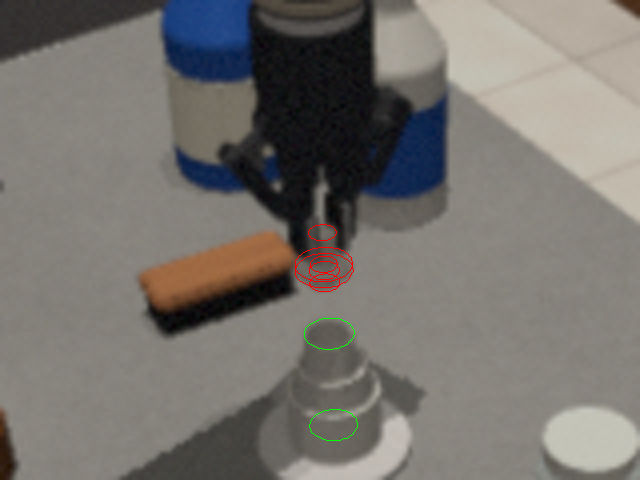

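The stopper hangs level above the slim mouth at (330,335), with about 2 mm to correct in x.

>>> {"fn": "move_arm", "kwargs": {
  "motion": [
    [[0, 0.22, 0, 0, 0, 0, 1.0], [0, 0, 1.0, 0, 0, 0, 1.0], [0, 0, 1.2, 0, 0, 0, 1.0], [0, 0, 1.0, 0, 0, 0, 1.0], [0, 0, 0.7, 0, 0, 0, 1.0], [0, 0, 0.5, 0, 0, 0, 1.0], [0, 0, 0.4, 0, 0, 0, 1.0], [0, 0, 0, 0, 0, 0, 1.0]]
  ]
}}

```text
t: 27.57
ee_pos: [0.5959, 0.1731, 0.0867]
orientation: [-179.9, 0.0, 90.1]
force: [-0.7, -0.0, -0.5]
gripper_width: 0.0172
grip_force: 24.4
```

>>> {"fn": "move_arm", "kwargs": {
  "motion": [
    [[0, 0, 0.2, 0, 0, 0, 1.0], [0, 0, 0.2, 0, 0, 0, 1.0], [0, 0, 0.1, 0, 0, 0, 1.0], [0, 0, 0, 0, 0, 0, 1.0]]
  ]
}}

```text
t: 27.9
ee_pos: [0.5964, 0.1734, 0.0829]
orientation: [180.0, -0.0, 90.1]
force: [-0.3, -0.1, -0.5]
gripper_width: 0.0167
grip_force: 24.4
```

>>> {"fn": "move_arm", "kwargs": {
  "motion": [
    [[0, 0, 0.1, 0, 0, 0, 1.0], [0, 0, 0, 0, 0, 0, 1.0], [0, 0, 0, 0, 0, 0, 2.2], [0, 0, 0, 0, 0, 0, 3.0], [0, 0, 0, 0, 0, 0, 4.0], [0, 0, 0, 0, 0, 0, 4.0], [0, 0, -1, 0, 0, 0, 4.0], [0, 0, -2, 0, 0, 0, 4.0], [0, 0, -3, 0, 0, 0, 4.0], [0, 0, -3, 0, 0, 0, 4.0], [-1.5, -3, 0, 0, 0, 0, 4.0], [-1.5, -3, 0, 0, 0, 0, 4.0], [-1.5, -3, 0, 0, 0, 0, 4.0], [-1.5, -3, 0, 0, 0, 0, 4.0], [-1.5, -3, 0, 0, 0, 0, 4.0], [0, 0, 0, 0, 0, 0, 4.0], [0, 0, 0, 0, 0, 0, 4.0]]
  ]
}}

```text
t: 29.32
ee_pos: [0.4455, 0.0976, 0.1728]
orientation: [180.0, -0.1, 90.0]
force: [1.1, 0.4, 0.7]
gripper_width: 0.04
grip_force: 0.0
```

```bash
python3 - <<'E'
from h import *
s=status.read_state(); print(s["ee_pos"],s["force"])
D=mdepth("top"); W=world("top",D); P=W[D>0]; P=P[np.hypot(P[:,0]-.595,P[:,1]-.172)<.036]
for lo,hi in((.12,.14),(.098,.112),(.068,.082),(.048,.06)):
    q=P[(P[:,2]>lo)&(P[:,2]<hi)]
    if len(q): c,r=cv2.minEnclosingCircle((q[:,:2]*1000).astype(np.float32)); print(lo,len(q),np.round(c,1),round(r,1),np.percentile(q[:,2],[10,50,90]).round(4))
im,d=shot("side"); cv2.imwrite("pics/i1.png",cv2.resize(im[85:235,150:350],(800,600))[...,::-1])
E
```

```text
[0.44552683 0.09758568 0.17282304] [1.06828387 0.42572199 0.68694091]
0.12 32 [595.4 173. ] 8.9 [0.1262 0.1302 0.1331]
0.098 90 [595.4 173.3] 18.7 [0.1024 0.1049 0.1079]
0.068 50 [594.9 171.8] 24.9 [0.0719 0.0754 0.0793]
0.048 81 [594.6 171.2] 32.8 [0.0521 0.0548 0.0574]
```

View pics/i1.png

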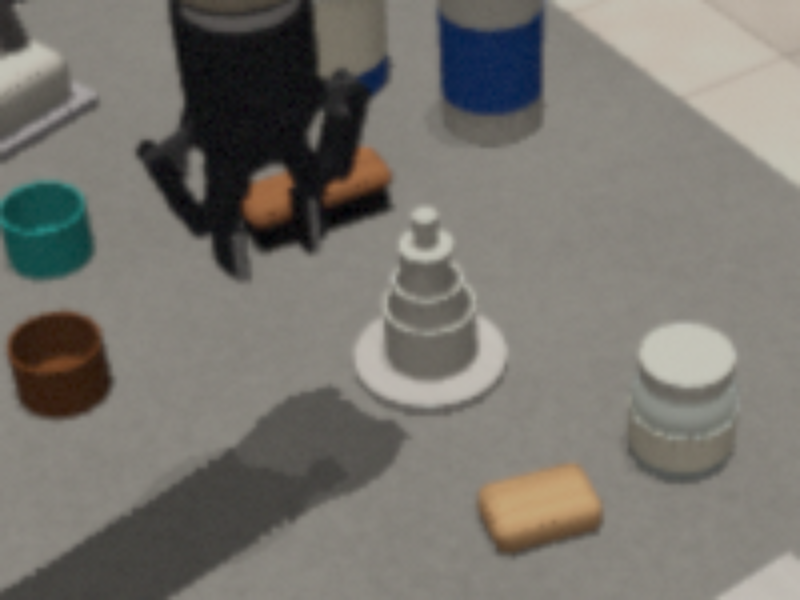

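The stopper sits level in the slim beaker, with its knob at (425,222), knob top at 130 mm and flange top at 105 mm as expected. The nest is centred on the tray and the arm is clear.

```bash
python3 -c "
from workcell import robot; print(robot.sign_off())"
```

```text
the job is handed in; nothing more can be done
None
```

The wide, middle and slim beakers are nested upright in the middle of the round tray with the stopper seated in the slim one, placed in the order asked; the soap, brush, peg and jar were not touched, and the job is handed in at about 29 s with no verdict shown.

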